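Let the visitor in at the surgery door

TASK

Let the waiting visitor in from the doctor's desk, in this order: on the call panel, push the raised end of the rocker fully down, then push the round key fully in (it stays in), and last press the square plate of the separate door-release box fully down and keep it held: finish while still holding it down. Leave the long bar key unpressed, and do not lift or shove the door-release box or disturb the things standing around.

Things in the scene. Friction and masses are not known exactly. Their poses are not given: they have to be found in the camera images.
- panel: Call panel, grey box 116 x 244 x 30 mm, fixed. Origin: centre of underside; x roughly away from the robot, y along its length, z up. On top, in a row along y 76 mm apart, sit three black module plates 90 (x) x 64 (y) x 8 mm: one has a rocker, one a round key, one a long bar key; which sits where varies.
- rocker_raised_end (a point): Point to push, on top of the rocker's raised half (away from the robot), 24 mm panel +x of the pivot. White V-shaped paddle, 72 mm along panel x, 36 mm wide; pivot 48 mm above the desk at the V's bottom. At first the near half is level, the far half slopes up 0.3 rad; fully tipped, the far half is level and this point 48 mm up (about 7 mm lower).
- rocker (a joint): Tilt of the rocker, rad: 0 = far half raised (off), 0.30 = far half pushed fully down to its stop (on). Starts at 0 to 0.04. Moves stiffly (about 2.5 N at the push point) and stays where it is left.
- round_key_top (a point): Centre of the top face of the round key, an upright white cylinder 30 mm in diameter; top about 52 mm above the desk (14 mm above its module plate) when out, 45 mm when fully in.
- round_key (a joint): How far the round key is pushed in, m: 0 = out, 0.007 = fully in, at its stop. Starts at 0 to 0.0015. Moves stiffly (about 4 N) and stays where it is left.
- bar_key_top (a point): Centre of the top face of the long bar key, 64 mm (panel x) x 18 mm (panel y), top 52 mm above the desk. Not to be pressed.
- bar_key (a joint): How far the bar key is pushed in, m: 0 = out, 0.006 = fully in; springs back. Not to be pressed.
- door_box: Door-release box, grey plastic, 96 x 96 x 30 mm, 0.5 to 0.8 kg, standing loose on rubber feet on the desk beside the panel (on either side of it). Origin at the centre of its underside, z up. In the middle of its top is a square metal push plate.
- door_plate_top (a point): Centre of the top face of the door-release box's square push plate, 50 x 50 mm, top 42 mm above the desk when up (12 mm above the box), 36 mm when fully down.
- door_plate (a joint): How far the door-release plate is pressed, m: 0 = up, 0.006 = fully down at its stop. Spring: starts to move at about 2.4 N, fully down at about 6 N; comes up when let go.
- mug: Bystander: white mug, 80 mm across (handle to one side), 92 mm high, loose. Origin at the centre of its underside.
- tumbler: Bystander: grey tumbler 74 mm across and 85 mm high, holding wooden spatulas that reach 126 mm, loose. Origin at the centre of its underside.
- bottle: Bystander: white bottle 64 mm across, 120 mm high, loose. Origin at the centre of its underside.
- carton: Bystander: flat medicine carton 52 x 96 x 22 mm, loose. Origin at the centre of its underside.
Mind the look-alikes: they are no part of the job. What is shaped like the door_box but blue or red is not meant.

How it is judged:
By the outcome, as a careful person would: the job done as asked, in the order asked, and still so for the second after the job is handed in, while the arm keeps its last pose, push and grip.
It also fails if it takes over 37 s, if anything falls off the work surface, if the arm or the gripper's body presses on something with over 40 N, if the wrist force passes 120 N, or if a joint passes its speed limit or range.

ROBOT

A 7-joint arm with a two-finger parallel gripper is mounted at the origin on the work surface. World frame = base frame: x ahead of the robot, y to its left, z up, the work surface at z = 0. Lengths are in m, angles in rad, forces in N, time in s.
With the tool pointing down it reaches from about 0.425 to 0.95 m from the base axis. Payload 16.7 kg.
Tool frame: the origin (TCP) lies between the finger pads; the fingertips stand 25 mm ahead of it and the grasp point (between the pads) lies 6 mm ahead of it (ctrl.tips_ahead is the distance from the TCP to the fingertips, in m); z points along the fingers, y is the direction in which the jaws open and shut (so a half turn about z gives the same grasp; the last joint's range is limited). The gripper opens to 94 mm and grips with 3 to 60 N. Pads are 16 mm wide; open, the fingers measure 119 mm over their backs; the gripper's body (75 mm by 177 mm) begins 78 mm behind the grasp point.
Start: joints at [1.111, 0.426, 0.074, 1.606, -0.034, 1.111, -0.067], TCP at [0.206, -0.643, 0.23] pointing down, gripper open.
Joint ranges: [-2.85, 2.85], [-0.5, 2.14], [-1.23, 1.37], [0.21, 2.46], [-1.02, 4.16], [0.16, 2.05], [-2.73, 2.73]. Speed limits (rad/s): [1.89, 1.89, 2.39, 2.39, 3.01, 3.01, 3.01].

INTERFACE

Orientations are given as a rotation vector (axis times angle).
In Python, from plant import ctrl gives the robot as it stands.
- The arm moves only by the tool carry_out, never from a script. Its argument "targets" is a list of rows, each a list of 3 entries, a list of its own where there are three numbers: the shift along the tool's x, y, z in m, then the turn, a rotation vector about the tool's x, y, z in degrees, then the finger opening in m, from 0 to 0.094. A call has 1 to 20 rows; each row is the pose to reach, as a shift and turn from the pose commanded when the call began, along the tool's axes at that moment; what a row does not reach only later rows make up. A row lasts 1/8 s, in which the tool goes at most 62.5 mm and 10.7 degrees, less where a joint would pass 70% of its speed; a pose out of reach is approached as far as the arm can. A call with a gripper value outside its range is refused whole. The fingers move at their own pace and stop on an object; "newtons" is the grip in N (left out, the last holds). Time passes only in rows, so rows that repeat a pose let the fingers close. It gives the time, the measured TCP pose, the force and the opening at its end, in the units of the state.
- ctrl.state(): the state, without advancing time (a new reading comes with each control period).
- ctrl.get_image(name): name is "scene" or "top" or "wrist"; returns a dict with "frame" (384x512x3 uint8, red, green, blue), "camera_matrix" (3x3 intrinsics, pixels), "R" (3x3) and "t" (3): a world point X has camera coordinates R X + t. Camera axes: x right, y down, z forward; pixel columns grow to the right and rows downward; lengths in m; the calibration is good to about 2 mm. A picture is of the moment at which its call begins. There is no depth.
- ctrl.finish_job(): hands the job in, once; it reports no verdict.
The state is a dict: "clock": time; "joint_positions": joint angles; "joint_velocities": joint speeds; "joint_efforts": joint torques, N m; "tcp_pos": TCP position; "tcp_rot": TCP orientation; "ft_force": force on the tool from outside, world axes, zero at the start; "torque": the same for the moment, N m; "finger_gap": finger opening in m.
Only numpy, scipy, OpenCV 4.12 (cv2) and the standard library are available. Lean on these libraries where they do the work, as an engineer would, in place of code of your own. Each camera call takes 0.05 s, during which the arm holds its last target.

## Working session

There is one attempt and no reset: what is moved stays moved. The work goes in short steps, Python scripts to look and compute and a tool call to move; the robot and the scene stay as the last step left them, time stands still between calls to the robot, and variables do not carry over. Pictures are saved under pics/ and viewed, and the job is handed in when it is done.

Besides the shell and the picture viewer there is one more tool, called after ">>>" by a JSON object that holds its "op" and its "data". carry_out: Moves the arm, as the interface text tells. Its arguments: {"type":"object","properties":{"targets":{"type":"array","items":{"type":"array"}},"newtons":{"type":"number"}},"required":["targets"]}

```bash
mkdir -p pics; ls; cat > h.py <<'E'
import numpy as np,cv2
from plant import ctrl
def snap(n,tag):
    im=ctrl.get_image(n); np.savez(f'pics/{tag}.npz',K=im['camera_matrix'],R=im['R'],t=im['t'],f=im['frame'])
    cv2.imwrite(f'pics/{tag}.png',cv2.resize(im['frame'][:,:,::-1],(800,600),interpolation=cv2.INTER_CUBIC)); return im
def crop(tag,x0,y0,x1,y1,s,out):
    f=np.load(f'pics/{tag}.npz')['f'][y0:y1,x0:x1,::-1]; cv2.imwrite(f'pics/{out}.png',cv2.resize(f,None,fx=s,fy=s,interpolation=cv2.INTER_CUBIC))
def px2w(tag,u,v,z):
    d=np.load(f'pics/{tag}.npz');K,R,t=d['K'],d['R'],d['t']
    c=-R.T@t; r=R.T@np.linalg.solve(K,[u,v,1]); return c+r*(z-c[2])/r[2]
def w2px(tag,X):
    d=np.load(f'pics/{tag}.npz');p=d['K']@(d['R']@np.array(X,float)+d['t']);return p[:2]/p[2]
E
python3 - <<'E'
from h import *
snap('scene','s0');snap('top','t0')
s=ctrl.state();print(s)
for k in ['s0','t0']:
    d=np.load(f'pics/{k}.npz');print(-d['R'].T@d['t'],d['R'])
E
```

```text
pics
{'clock': 0.1, 'joint_positions': array([ 1.11054309,  0.42664621,  0.07383655,  1.6065199 , -0.03407597,
        1.11080743, -0.06710016]), 'joint_velocities': array([ 4.65946263e-04, -2.28275608e-03, -4.97108561e-04,  3.19359401e-04,
       -1.42537563e-05, -9.60623156e-04, -4.43980303e-04]), 'joint_efforts': array([ 6.59041718e-03, -9.37470460e+01,  3.67620952e+00, -4.55042946e+01,
       -4.86612611e-02,  1.67761120e-02,  6.16947295e-05]), 'tcp_pos': array([ 0.20626848, -0.64233534,  0.22987084]), 'tcp_rot': array([-3.10267027e+00, -4.85991111e-01,  4.13598312e-04]), 'ft_force': array([ 0.1606327 ,  0.20504698, -0.39836089]), 'torque': array([-0.00195901, -0.01234259,  0.01326588]), 'finger_gap': 0.0942999986987173}
[ 1.48455901 -0.36422659  1.09303583] [[ 0.38190019  0.92418186  0.00633478]
 [ 0.64120451 -0.26001655 -0.72197519]
 [-0.66558923  0.27978435 -0.69188995]]
[0.41699724 0.04387722 1.37002412] [[ 0.01766398 -0.99981267 -0.00791235]
 [-0.9975772  -0.0170908  -0.06743615]
 [ 0.06728828  0.00908437 -0.99769222]]
```

View pics/s0.png

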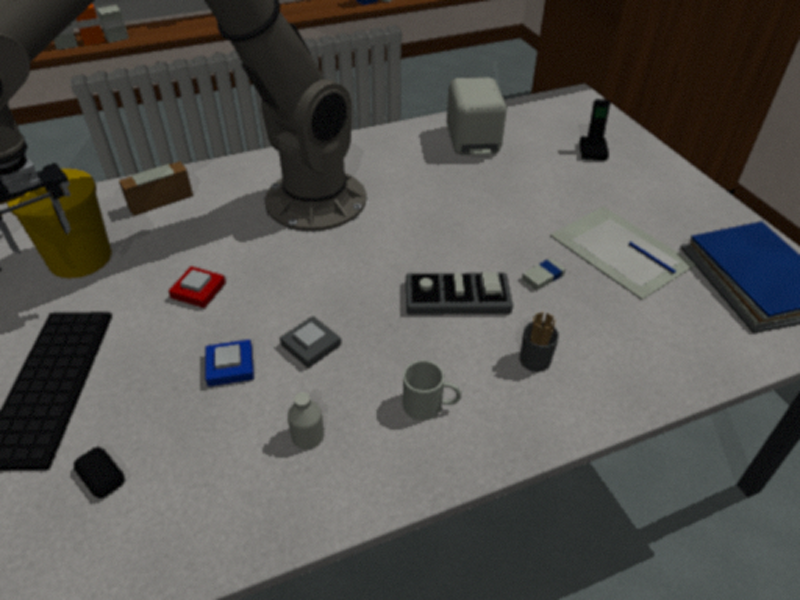

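View pics/t0.png

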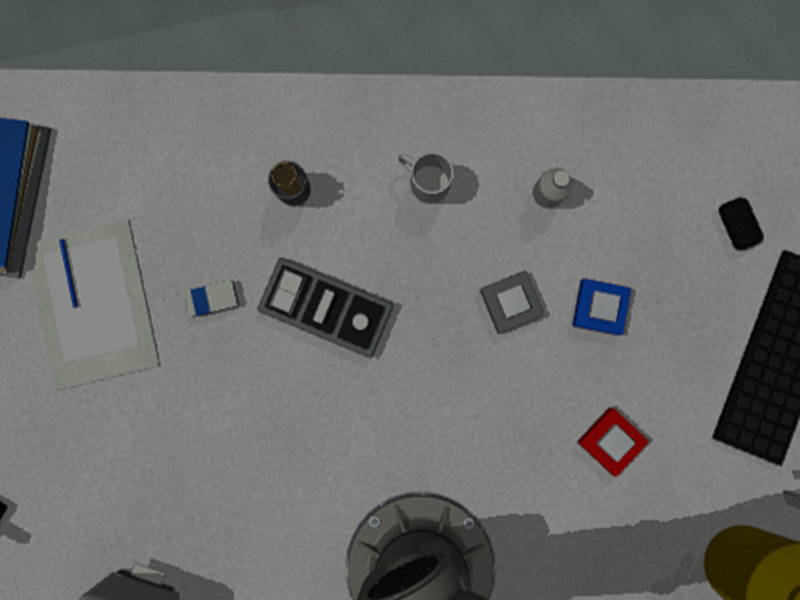

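Both views agree. The panel is at top-view pixel (328,306), with the rocker on the left (288,286), the bar in the middle (324,305) and the round key on the right (361,321). The grey door box is at (513,302), and the blue and red boxes are decoys.

```bash
python3 - <<'E'
from h import *
crop('t0',160,158,260,233,8,'t0c'); crop('t0',295,165,365,217,11,'t0d'); crop('s0',250,165,335,210,9,'s0c')
E
```

```text
(no output)
```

View pics/t0c.png

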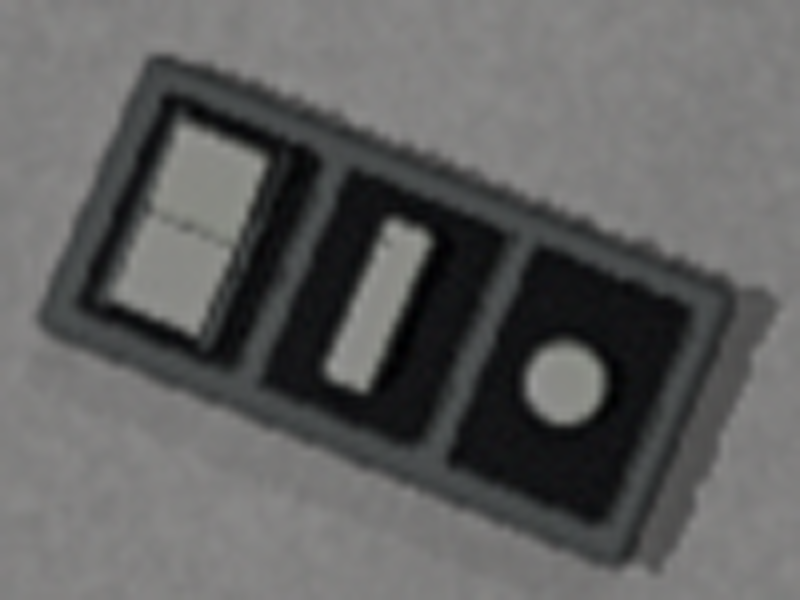

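View pics/t0d.png

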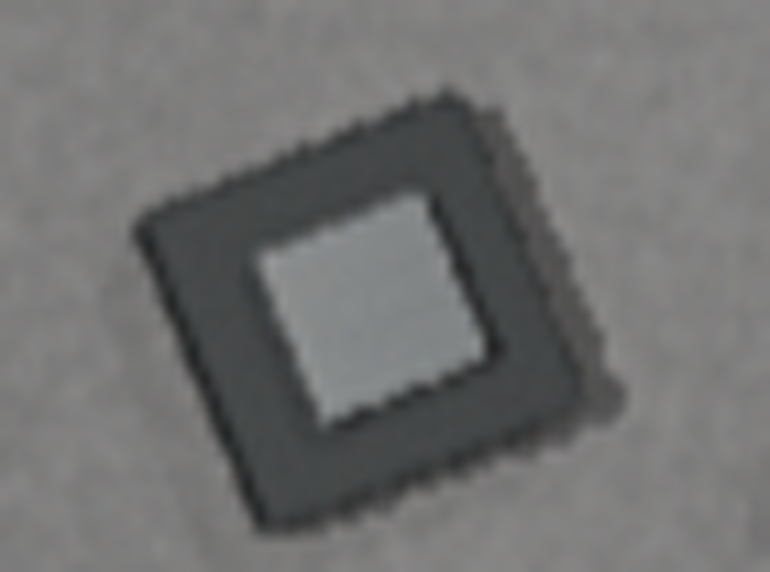

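View pics/s0c.png

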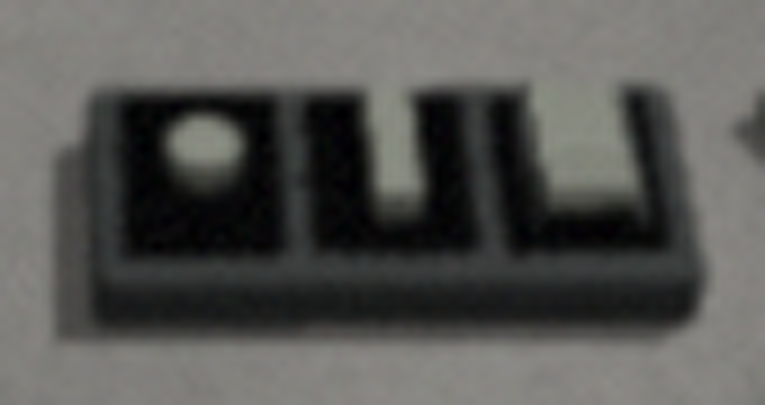

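```bash
python3 - <<'E'
from h import *
T=lambda a,b,z:px2w('t0',160+(a+.5)/8-.5,158+(b+.5)/8-.5,z)
D=lambda a,b,z:px2w('t0',295+(a+.5)/11-.5,165+(b+.5)/11-.5,z)
S=lambda a,b,z:px2w('s0',250+(a+.5)/9-.5,165+(b+.5)/9-.5,z)
c=np.array([T(*p,.03) for p in [(157,60),(735,285),(625,565),(42,320)]])
print('sizes',np.linalg.norm(c-np.roll(c,-1,0),axis=1).round(4)); ctr=c.mean(0)
ax=(c[0]+c[1]-c[2]-c[3])[:2];ax/=np.linalg.norm(ax);ay=np.array([-ax[1],ax[0]]);print('panel',ctr,np.degrees(np.arctan2(ax[1],ax[0])),np.degrees(np.arctan2(-(c[1]-c[0])[0],(c[1]-c[0])[1])))
for n,P in dict(pivot=(T(148,209,.048)+T(232,243,.048))/2, bar=T(380,304,.052), rnd=T(566,382,.052)).items():
    print(n,P,[(P-ctr)[:2]@ax,(P-ctr)[:2]@ay])
for o,n in [(76,'rock'),(0,'bar'),(-76,'rnd')]: print(n,ctr[:2]+o/1000*ay)
pl=np.array([D(*p,.042) for p in [(258,255),(425,192),(498,352),(322,428)]]);print(pl,pl.mean(0),np.linalg.norm(pl-np.roll(pl,-1,0),axis=1))
b=np.array([D(*p,.03) for p in [(138,225),(455,88),(585,400),(265,530)]]);print('box',b.mean(0),np.linalg.norm(b-np.roll(b,-1,0),axis=1))
print('scene rnd',S(205,138,.052),'bar near end..')
from scipy.spatial.transform import Rotation as Ro
s=ctrl.state();print(Ro.from_rotvec(s['tcp_rot']).as_matrix().round(4))
# other objects
for n,(u,v,z) in dict(tumbler=(288,180,.12),mug=(432,173,.092),bottle=(561,178,.12),carton=(213,298,.022)).items(): print(n,px2w('t0',u*.64,v*.64,z))
E
```

```text
sizes [0.2367 0.1137 0.2402 0.108 ]
panel [0.50283212 0.19314385 0.03      ] -21.262605440228857 159.66753756837903
pivot [0.53076542 0.26657582 0.048     ] [np.float64(-0.0005977712950821513), np.float64(0.07856314023197121)]
bar [0.50242247 0.19409743 0.052     ] [np.float64(-0.0007275779007585598), np.float64(0.0007401125345209024)]
rnd [0.4745075  0.12406389 0.052     ] [np.float64(-0.0013451435599973304), np.float64(-0.0746492815370307)]
rock [0.53039299 0.26397038]
bar [0.50283212 0.19314385]
rnd [0.47527124 0.12231731]
[[ 0.53237952 -0.13779128  0.042     ]
 [ 0.55043482 -0.18324759  0.042     ]
 [ 0.50694653 -0.20336752  0.042     ]
 [ 0.48537028 -0.15558026  0.042     ]] [ 0.51878279 -0.16999666  0.042     ] [0.04891084 0.04791704 0.0524324  0.05026247]
box [ 0.518604   -0.16780353  0.03      ] [0.09562735 0.09299339 0.09519305 0.09077204]
scene rnd [0.47200629 0.12375023 0.052     ] bar near end..
[[ 9.521e-01  3.058e-01 -4.000e-04]
 [ 3.058e-01 -9.521e-01  1.000e-03]
 [-1.000e-04 -1.100e-03 -1.000e+00]]
tumbler [0.72775725 0.25730889 0.12      ]
mug [ 0.75226249 -0.00774036  0.092     ]
bottle [ 0.73930887 -0.24263182  0.12      ]
carton [0.51549691 0.41443017 0.022     ]
```

```bash
cat >> h.py <<'E'
from scipy.spatial.transform import Rotation as Ro
def tool(*W):
    s=ctrl.state();R=Ro.from_rotvec(s['tcp_rot']).as_matrix()
    print('tcp',s['tcp_pos'].round(4),'f',s['ft_force'].round(2),'t',s['clock'],'xang',np.degrees(np.arctan2(R[1,0],R[0,0])).round(2),'gap',s['finger_gap'],'tips',ctrl.tips_ahead)
    print(R.round(4).tolist())
    for w in W: print(w,(R.T@(np.array(w)-s['tcp_pos'])).round(4))
E
python3 - <<'E'
from h import *
tool((.5,-.3,.23),(.553,.2565,.14))
E
```

```text
tcp [ 0.2063 -0.6423  0.2299] f [ 0.16  0.21 -0.4 ] t 0.1 xang 17.8 gap 0.0942999986987173 tips 0.025
[[0.9521, 0.3058, -0.0004], [0.3058, -0.9521, 0.001], [-0.0001, -0.0011, -1.0]]
(0.5, -0.3, 0.23) [ 3.843e-01 -2.361e-01  1.000e-04]
(0.553, 0.2565, 0.14) [ 0.605  -0.7497  0.0907]
```

>>> {"op": "carry_out", "data": {"targets": [[[0.384,-0.236,0],[0,0,0],0],[[0.384,-0.236,0],[0,0,10],0],[[0.384,-0.236,0],[0,0,20],0],[[0.384,-0.236,0],[0,0,30],0],[[0.384,-0.236,0],[0,0,38.8],0],[[0.384,-0.236,0],[0,0,38.8],0],[[0.384,-0.236,0],[0,0,38.8],0],[[0.384,-0.236,0],[0,0,38.8],0],[[0.605,-0.75,0.03],[0,0,38.8],0],[[0.605,-0.75,0.03],[0,0,38.8],0],[[0.605,-0.75,0.03],[0,0,38.8],0],[[0.605,-0.75,0.03],[0,0,38.8],0],[[0.605,-0.75,0.03],[0,0,38.8],0],[[0.605,-0.75,0.03],[0,0,38.8],0],[[0.605,-0.75,0.03],[0,0,38.8],0],[[0.605,-0.75,0.03],[0,0,38.8],0],[[0.605,-0.75,0.06],[0,0,38.8],0],[[0.605,-0.75,0.09],[0,0,38.8],0],[[0.605,-0.75,0.09],[0,0,38.8],0],[[0.605,-0.75,0.09],[0,0,38.8],0]], "newtons": 20}}

```text
clock: 2.6
tcp_pos: [0.5536, 0.2556, 0.1415]
tcp_rot: [-3.089, 0.574, -0.001]
ft_force: [-0.9, -1.3, -0.2]
finger_gap: 0.0005
```

```bash
python3 - <<'E'
from h import *
snap('wrist','w1');snap('scene','s1');snap('top','t1')
crop('s1',230,120,340,205,7,'s1c')
tool()
p=w2px('w1',(.5536,.2556,.055));print('proj',p*1.5625)
E
```

```text
tcp [0.5539 0.2558 0.142 ] f [-0.26 -0.58 -0.74] t 2.75 xang -21.08 gap 0.00029937850126423205 tips 0.025
[[0.9331, -0.3596, 0.0019], [-0.3596, -0.9331, 0.0007], [0.0016, -0.0013, -1.0]]
proj [405.91066953 324.03111551]
```

View pics/w1.png

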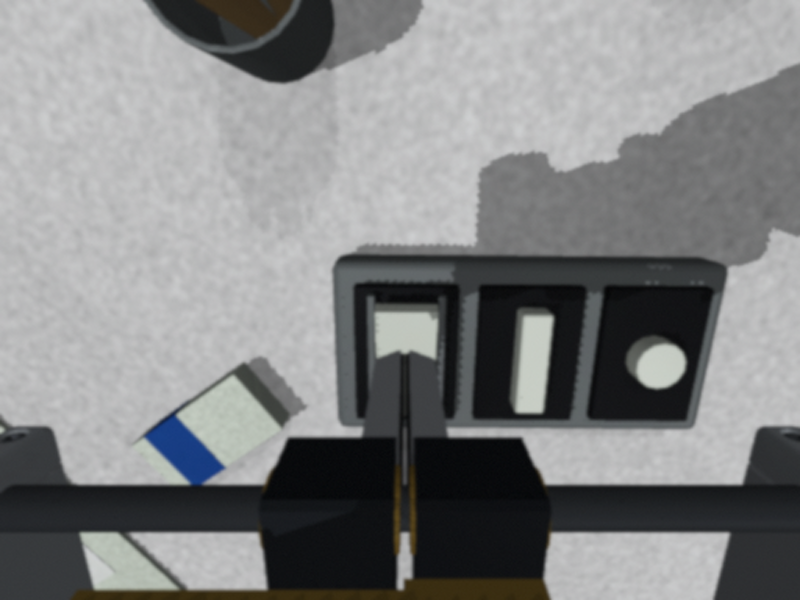

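View pics/s1c.png

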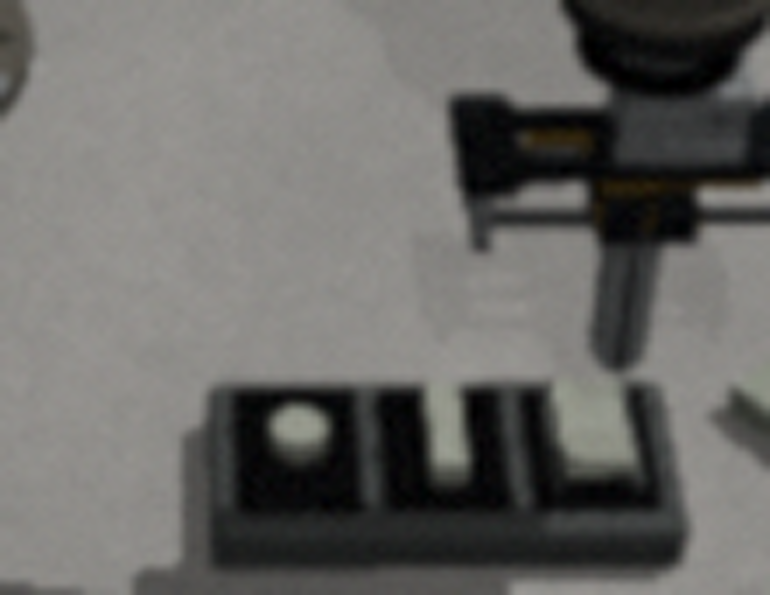

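```bash
python3 - <<'E'
from h import *
q=lambda u,v,z: px2w('w1',u*.64,v*.64,z)
print('far edge',q(406.5,304,.0586)); print('rnd',q(662,365,.052)); print('bar',q(535,360,.052))
c=np.array([q(*p,.03) for p in [(338,268),(726,268)]]);print(c)
E
```

```text
far edge [0.56553592 0.25068724 0.0586    ]
rnd [0.47462166 0.12411763 0.052     ]
bar [0.50454733 0.19311882 0.052     ]
[[0.59357692 0.28408244 0.03      ]
 [0.50964414 0.06570488 0.03      ]]
```

>>> {"op": "carry_out", "data": {"targets": [[[0.002,0,0.03],[0,0,0],0],[[0.002,0,0.054],[0,0,0],0],[[0.002,0,0.057],[0,0,0],0],[[0.002,0,0.06],[0,0,0],0],[[0.002,0,0.062],[0,0,0],0],[[0.002,0,0.064],[0,0,0],0],[[0.002,0,0.066],[0,0,0],0],[[0.002,0,0.068],[0,0,0],0],[[0.002,0,0.068],[0,0,0],0]]}}

```text
clock: 3.88
tcp_pos: [0.5552, 0.256, 0.0732]
tcp_rot: [-3.089, 0.572, -0.001]
ft_force: [-1.3, -1.2, 12.6]
finger_gap: 0.0004
```

>>> {"op": "carry_out", "data": {"targets": [[[0,0,0.001],[0,0,0],0],[[0,0,0.002],[0,0,0],0],[[0,0,0.002],[0,0,0],0]]}}

```text
clock: 4.25
tcp_pos: [0.5554, 0.2561, 0.0728]
tcp_rot: [-3.088, 0.572, -0.002]
ft_force: [-9.9, -6.4, 37.0]
finger_gap: 0.0005
```

>>> {"op": "carry_out", "data": {"targets": [[[0,0,-0.02],[0,0,0],0],[[0,0,-0.06],[0,0,0],0],[[-0.01,0.05,-0.07],[0,0,0],0],[[-0.019,0.1,-0.07],[0,0,0],0],[[-0.028,0.152,-0.07],[0,0,0],0],[[-0.028,0.152,-0.07],[0,0,0],0],[[-0.028,0.152,-0.07],[0,0,0],0]]}}

```text
clock: 5.12
tcp_pos: [0.4747, 0.1243, 0.1409]
tcp_rot: [-3.088, 0.572, -0.001]
ft_force: [1.1, 1.2, -0.0]
finger_gap: 0.0005
```

```bash
python3 - <<'E'
from h import *
snap('scene','s2');snap('wrist','w2')
crop('s2',230,120,340,205,7,'s2c')
tool((.4746,.1241,.08))
q=lambda u,v,z: px2w('s2',u,v,z)
E
```

```text
tcp [0.4748 0.125  0.1406] f [ 0.25  1.28 -0.42] t 5.225 xang -20.93 gap 0.0006824826475740458 tips 0.025
[[0.934, -0.3572, 0.0002], [-0.3572, -0.934, 0.0006], [-0.0, -0.0007, -1.0]]
(0.4746, 0.1241, 0.08) [0.0001 0.0009 0.0606]
```

View pics/s2c.png

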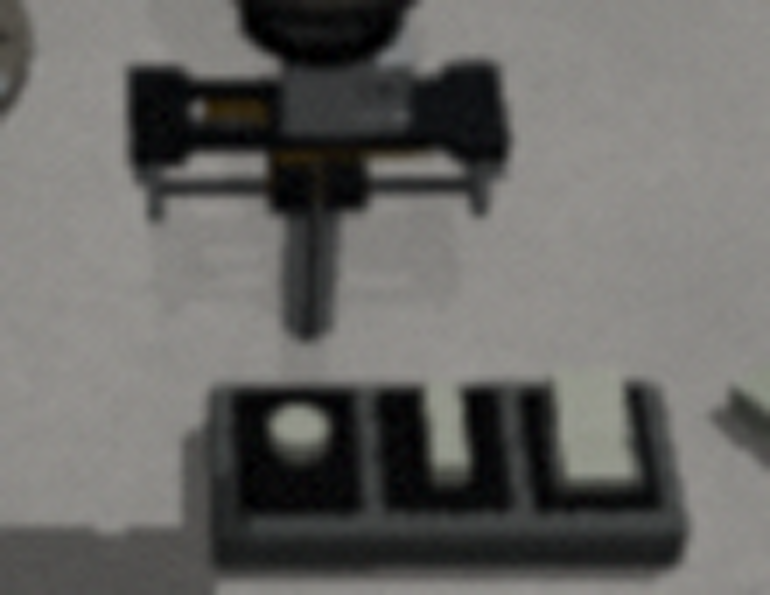

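View pics/w2.png

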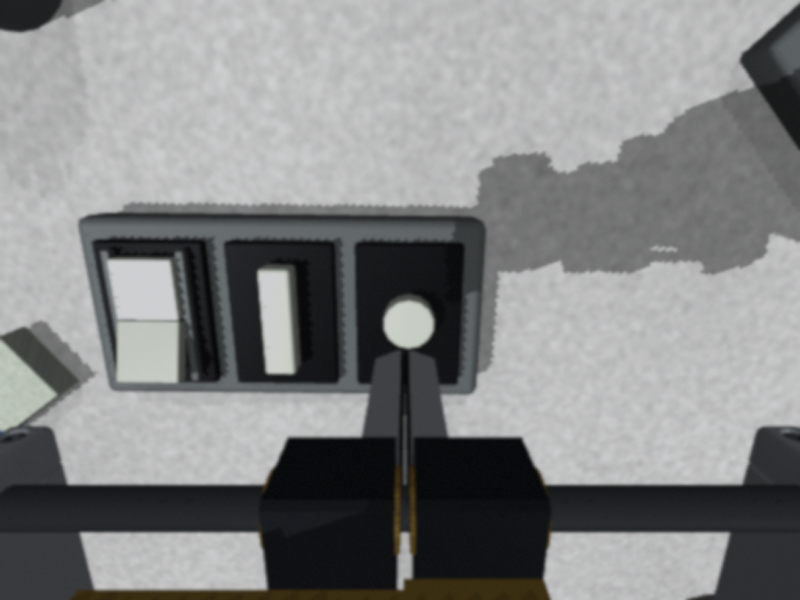

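The rocker's far half is now level: in the wrist view its bright far half is at (142,288) and the fold is at (148,320). The round key at (409,323) is lined up with the fingers.

>>> {"op": "carry_out", "data": {"targets": [[[0,0.001,0.03],[0,0,0],0],[[0,0.001,0.056],[0,0,0],0],[[0,0.001,0.06],[0,0,0],0],[[0,0.001,0.063],[0,0,0],0],[[0,0.001,0.066],[0,0,0],0],[[0,0.001,0.068],[0,0,0],0],[[0,0.001,0.07],[0,0,0],0],[[0,0.001,0.0715],[0,0,0],0],[[0,0.001,0.0715],[0,0,0],0]]}}

```text
clock: 6.35
tcp_pos: [0.4746, 0.1233, 0.0698]
tcp_rot: [-3.088, 0.572, -0.002]
ft_force: [-3.4, 1.5, 18.4]
finger_gap: 0.0002
```

>>> {"op": "carry_out", "data": {"targets": [[[0,0,0.001],[0,0,0],0],[[0,0,0.0015],[0,0,0],0],[[0,0,0.0015],[0,0,0],0]]}}

```text
clock: 6.72
tcp_pos: [0.4748, 0.1233, 0.0693]
tcp_rot: [-3.088, 0.572, -0.003]
ft_force: [-10.4, -0.3, 42.6]
finger_gap: 0.0007
```

>>> {"op": "carry_out", "data": {"targets": [[[0,0,-0.02],[0,0,0],0],[[0,0,-0.06],[0,0,0],0],[[0.025,0.045,-0.07],[0,0,0],0],[[0.05,0.09,-0.07],[0,0,0],0],[[0.077,0.137,-0.07],[0,0,0],0],[[0.104,0.184,-0.07],[0,0,0],0],[[0.127,0.225,-0.07],[0,0,0],0],[[0.145,0.257,-0.07],[0,0,0],0],[[0.145,0.257,-0.07],[0,0,0],0],[[0.145,0.257,-0.07],[0,0,0],0]]}}

```text
clock: 7.98
tcp_pos: [0.5169, -0.1685, 0.1372]
tcp_rot: [-3.089, 0.572, 0.001]
ft_force: [-0.1, 0.1, -0.9]
finger_gap: 0.0007
```

```bash
python3 - <<'E'
from h import *
snap('scene','s3');snap('wrist','w3')
crop('s3',160,120,340,255,4.4,'s3c')
tool((.5187,-.169,.08))
print(w2px('w3',(.5187,-.169,.042))*1.5625)
E
```

```text
tcp [ 0.5172 -0.1679  0.1374] f [ 0.14 -0.36  0.26] t 8.075 xang -20.92 gap 0.0005319093190424161 tips 0.025
[[0.9341, -0.3571, -0.0003], [-0.3571, -0.9341, 0.0003], [-0.0004, -0.0002, -1.0]]
(0.5187, -0.169, 0.08) [0.0018 0.0005 0.0574]
[406.2500274  315.89091251]
```

View pics/s3c.png

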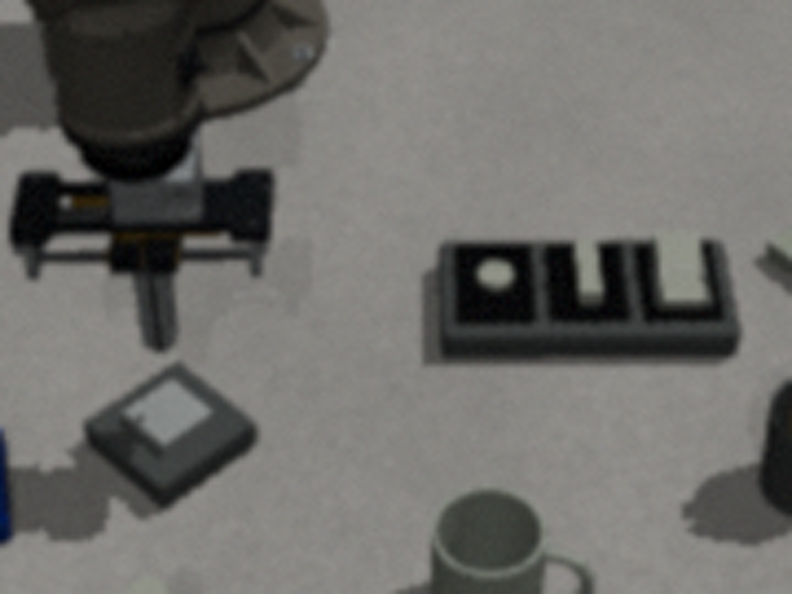

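View pics/w3.png

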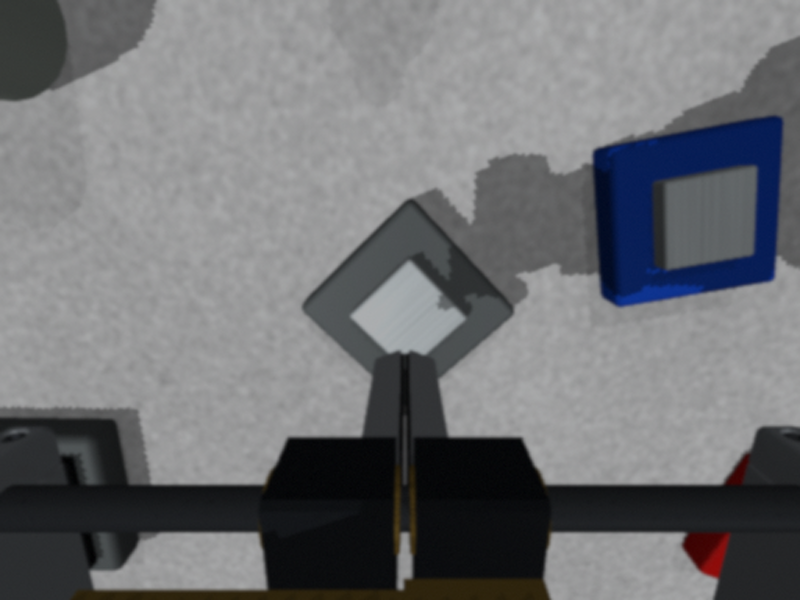

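The round key now sits low, and the plate at (409,317) is centred under the fingers, where the projection puts it at (406,316). Next I press the plate.

>>> {"op": "carry_out", "data": {"targets": [[[0.002,0.001,0.03],[0,0,0],0],[[0.002,0.001,0.06],[0,0,0],0],[[0.002,0.001,0.067],[0,0,0],0],[[0.002,0.001,0.07],[0,0,0],0],[[0.002,0.001,0.072],[0,0,0],0],[[0.002,0.001,0.074],[0,0,0],0],[[0.002,0.001,0.076],[0,0,0],0],[[0.002,0.001,0.077],[0,0,0],0],[[0.002,0.001,0.077],[0,0,0],0]]}}

```text
clock: 9.2
tcp_pos: [0.5194, -0.1704, 0.0612]
tcp_rot: [-3.089, 0.572, -0.002]
ft_force: [-2.0, 4.1, 13.4]
finger_gap: 0.0002
```

>>> {"op": "carry_out", "data": {"targets": [[[0,0,0.0005],[0,0,0],0],[[0,0,0.0008],[0,0,0],0],[[0,0,0.0008],[0,0,0],0],[[0,0,0.0008],[0,0,0],0]]}}

```text
clock: 9.7
tcp_pos: [0.5194, -0.1705, 0.061]
tcp_rot: [-3.089, 0.572, -0.002]
ft_force: [-5.7, 5.3, 25.0]
finger_gap: 0.0005
```

```bash
python3 - <<'E'
from h import *
snap('scene','s4');snap('wrist','w4')
crop('s4',160,120,340,255,4.4,'s4c')
tool()
E
```

```text
tcp [ 0.5194 -0.1705  0.061 ] f [-6.55  4.54 24.3 ] t 9.8 xang -21.0 gap 0.0007457931641067006 tips 0.025
[[0.9336, -0.3583, 0.0013], [-0.3583, -0.9336, -0.0001], [0.0013, -0.0004, -1.0]]
```

View pics/s4c.png

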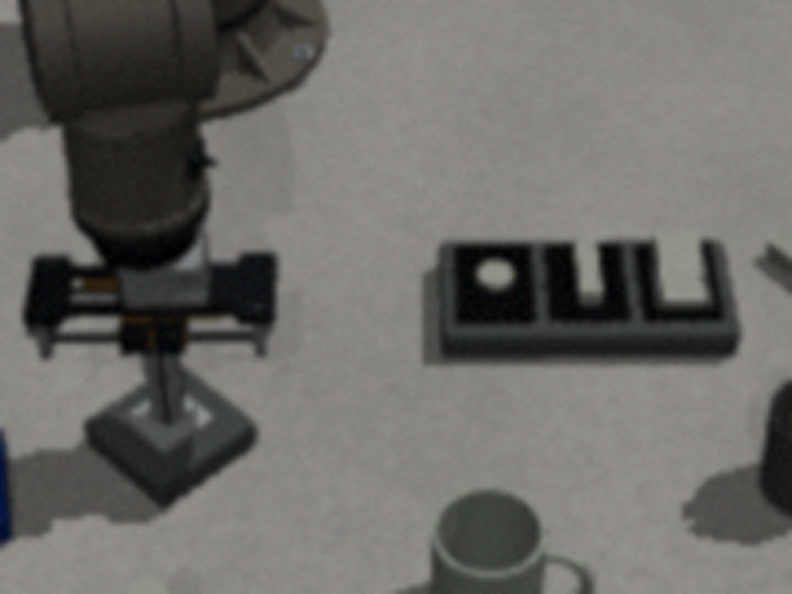

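View pics/w4.png

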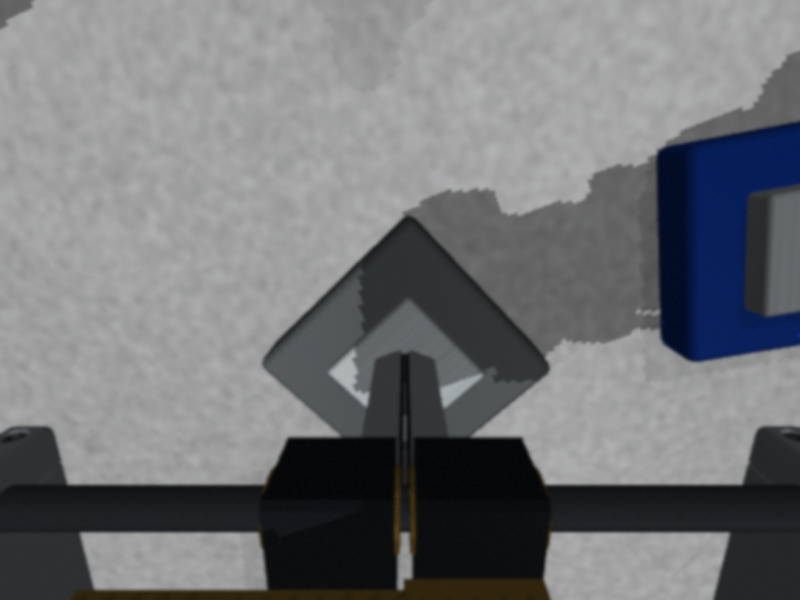

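The plate is held down and centred under the fingers. The box corners in the scene crop, (88,430), (165,505) and (257,432), are where they were before the press, and the rocker and round key stayed as left.

```bash
python3 - <<'E'
from plant import ctrl
print(ctrl.finish_job())
s=ctrl.state();print(s['clock'],s['tcp_pos'],s['ft_force'])
E
```

```text
the job is handed in; nothing more can be done
None
the job is handed in; nothing more can be done
```

I tipped the rocker's raised end down, pushed the round key in, and handed the job in with the arm still holding the door-release plate down, in that order. The clock was at 9.8 s at the last check.

| Step | Fingertip height reached | Stop height | Upward force at the stop |
|---|---|---|---|
| Rocker raised end | 47.8 mm | 48 mm | 37 N |
| Round key | 44.3 mm | 45 mm | 43 N |
| Door-release plate (held) | 36.0 mm | 36 mm | about 24 N |

- **Hard stops:** at each control, pushing further raised the force sharply with almost no more travel, so all three are at their stops. The round key read 0.7 mm below its nominal stop height, within the 2 mm calibration.
- **Fingertip push force:** the round key's 43 N was fingertip pressure. The 40 N limit is set for the arm and gripper body, so I took it as not applying here.
- **Pictures:** the last views show the rocker's far half level, the round key low and the door box where it was before the press. I did not touch the bar key. The mug and the part of the tumbler in the last crop look unchanged. I did not re-check the bottle or carton at the end, but the arm stayed clear of both.

No check failed. The hand-in reports no verdict.

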